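# Feed the round clay disc down to the chute stop

## Task

On the flat top of the two-lane wooden feed chute wait a round disc and a square block of the same pale fired clay, one in each lane. Push the round disc along its lane and down the slope until it rests flat against the steel stop at the foot of the lane, keeping it in the chute rather than lifting it out. Leave the square block where it is on the flat top.

Things in the scene. Friction and masses are not known exactly. Their poses are not given: they have to be found in the camera images.
- feeder: Fixed wooden chute, 174 x 310 mm. Origin on the table under its middle; z up, y along the lanes, -y downhill. Two lanes, centre lines x = +42 and -42 mm, 66 mm wide between walls 14 mm above the floor. Flat top: floor z = 80 mm, from y = +160 (open end) to +30 mm; from there the floor falls 11 degrees towards -y for 190 mm. Pieces do not slide down by themselves.
- stop_mid (a point): Midpoint between the feet of the two stops, on the slope's surface (feeder frame x = 0, y = -147, z = 46 mm). The uphill faces of both stops lie on the line through it along the feeder's x, 180 mm down the slope from its upper edge. Each stop is a rigid steel plate across its lane, 50 mm wide, 32 mm tall, square to the sloped floor; a thin steel shaft runs behind them.
- disc: The piece to feed: plain round disc of pale fired clay, 56 mm diameter, 30 mm high, about 0.13 kg, lying flat on the flat top in one of the two lanes (either one). Origin at the centre of its underside, z up. Fully home against the stop its origin is 28 mm uphill of the stop's face: at about y = -119 mm, z = 51 mm in the feeder's frame.
- block: The bystander: square block of the same clay, 50 x 50 x 30 mm high, on the flat top in the other lane. Origin at the centre of its underside. To be left where it is.
Not all that is in view belongs to the job. Leave any blue, pink or yellow look-alike of the disc alone.

How it is judged:
By the outcome, as a careful person would: the job done as asked, in the order asked, and still so for the second after the job is handed in, with the robot touching nothing.
It also fails if it takes over 35 s, if anything falls off the work surface, if the arm or the gripper's body presses on something with over 40 N, if the wrist force passes 120 N, or if a joint passes its speed limit or range.

## Robot

A 6-joint arm with a two-finger parallel gripper is mounted at the origin on the work surface. World frame = base frame: x ahead of the robot, y to its left, z up, the work surface at z = 0. Lengths are in mm, angles in rad, forces in N, time in s.
With the tool pointing down it reaches from about 350 to 775 mm from the base axis. Payload 7.3 kg.
Tool frame: the origin (TCP) lies at the very end of the fingers, on their centre line; the grasp point (between the pads) lies 19 mm behind it; z points along the fingers, y is the line along which they close (so a half turn about z gives the same grasp; the last joint's range is limited). The gripper opens to 92 mm and grips with 3 to 60 N. Pads are 19 mm wide; open, the fingers measure 130 mm over their backs; the gripper's body (75 mm by 190 mm) begins 47 mm behind the grasp point.
Start: joints at [1.164, 0.342, 1.524, -0, 1.275, -0.146], TCP at [135.357, 507.27, 226.741] pointing down, gripper open.
Joint ranges: [-2.53, 2.53], [-0.77, 2.02], [0.04, 2.7], [-1, 4.14], [0.28, 2.66], [-3.11, 3.11]. Speed limits (rad/s): [2.57, 2.57, 3.14, 3.14, 3.14, 3.14].

## Interface

Orientations are given as [roll, pitch, yaw] about the fixed x, y, z axes, in that order (R = Rz(yaw) Ry(pitch) Rx(roll)).
In Python, from plant import bot gives the robot as it stands.
- The arm moves only by the tool jog_arm, never from a script. Its argument "targets" is a list of rows, each an object with "xyz": the shift along the tool's x, y, z as a fraction of full scale, a list of three; "spin": the turn about the tool's z as a fraction of full scale. In form: [{"xyz": [x, y, z], "spin": spin}, ...]. A call has exactly 10 rows; each row shifts and turns the commanded pose from where the row before left it, along the tool's axes as they then stand; what a row does not reach is not made up. Full scale, the value 1, is 80 mm for a shift and 0.1 rad for a turn. A row lasts 1/8 s, in which the tool goes at most 62.5 mm and 10.7 degrees, less where a joint would pass 70% of its speed; a pose out of reach is approached as far as the arm can. A call with a number of a shift or a turn outside -1 to 1 is refused whole. A call with a gripper value outside its range is refused whole. "gripper" is the opening in per cent of the stroke, from 0 (shut) to 100 (fully open), set as the call begins (left out, the last holds). The fingers move at their own pace and stop on an object; the grip force is fixed at half the most. Time passes only in rows, so rows that do not move let the fingers close, or fill a call up. It gives the time, the measured TCP pose, the force, the opening and the grip force at its end, in the units of the state.
- bot.get_obs(): the state, without advancing time (a new reading comes with each control period).
- bot.capture(name): name is "scene" or "side" or "wrist"; returns the picture (400x640x3 uint8, blue, green, red); there is no depth.
- bot.get_calibration(name): a dict with "vfov" (degrees; the focal length in pixels is half the picture's height over the tangent of half this angle, whatever the lens; pixels are square), "cx", "cy" (the principal point, pixels), "eye" and "rotation" of the camera in the world. Camera axes: x right, y down, z forward; pixel columns grow to the right and rows downward; lengths in mm; the calibration is good to about 2 mm. A picture is of the moment at which its call begins: read the wrist's pose just before it. get_calibration takes no time and is no camera call; for the wrist camera it gives the pose at the moment of the call.
- bot.close_job(): hands the job in; it is judged then, once.
The state is a dict: "time": time; "joint_positions": joint angles; "dq": joint speeds; "tau": joint torques, N m; "tool_pos": TCP position; "tcp_rot": TCP orientation; "contact_force": force on the tool from outside, world axes, zero at the start; "moment": the same for the moment, N m; "grip_width": finger opening in mm; "finger_force": force on a finger pad.
Only numpy, scipy, OpenCV 4.12 (cv2) and the standard library are available. Lean on these libraries where they do the work, as an engineer would, in place of code of your own. Each camera call takes 0.05 s, during which the arm holds its last target. There are 200 camera calls.

## Working session

There is one attempt and no reset: what is moved stays moved. The work goes in short steps, Python scripts to look and compute and a tool call to move; the robot and the scene stay as the last step left them, time stands still between calls to the robot, and variables do not carry over. Pictures are saved under pics/ and viewed, at most 10 in all, crops included, and the job is handed in when it is done.

Besides the shell and the picture viewer there is one more tool, called after "Request:" as name(argument=value, ...) on one line, values as JSON. jog_arm: Moves the arm, as the interface text tells. Shift numbers are shares of 80 mm and turn numbers shares of 0.1 rad, none past 1 either way. Its arguments: {"type":"object","properties":{"targets":{"type":"array","items":{"type":"object","properties":{"xyz":{"type":"array","items":{"type":"number"}},"spin":{"type":"number"}}}},"gripper":{"type":"number"}},"required":["targets"]}

```bash
mkdir -p pics
python3 - <<'E'
from plant import bot
import cv2
o=bot.get_obs();print(o)
for n in ("scene","side"):
    cv2.imwrite(f"pics/{n}0.png",bot.capture(n));print(n,bot.get_calibration(n))
E
```

```text
{'time': 0.0, 'joint_positions': array([ 1.16400837e+00,  3.42735035e-01,  1.52503780e+00,  8.20045070e-06,
        1.27541277e+00, -1.45996412e-01]), 'dq': array([-0.00028043,  0.00025153,  0.00143991, -0.00044939, -0.00044102,
       -0.00093385]), 'tau': array([ 5.28597193e-04, -4.31254184e+01, -2.44214594e+01,  7.18453154e-02,
        5.60741080e-02, -1.41534629e-04]), 'tool_pos': array([135.17457461, 506.86350009, 226.03133344]), 'tcp_rot': array([-3.14001780e+00, -2.39496801e-04,  2.88079853e+00]), 'contact_force': array([-0.37339233, -0.34172667, -0.24583245]), 'moment': array([-0.04486741,  0.01270136,  0.01120167]), 'finger_force': 0.0, 'grip_width': 91.98364833764576}
scene {'vfov': 50.488325383706965, 'cx': 319.2063615508563, 'cy': 196.98582522055577, 'eye': array([1034.86300292,   62.73112676,  426.63659179]), 'rotation': array([-2.11874935e+00, -2.05472614e-03,  1.61414125e+00])}
side {'vfov': 43.815900814548286, 'cx': 323.66575442632853, 'cy': 205.12642766973752, 'eye': array([272.7223205 , 588.86162494, 632.8590362 ]), 'rotation': array([-2.31649797, -0.01461489, -2.75504006])}
```

View pics/scene0.png

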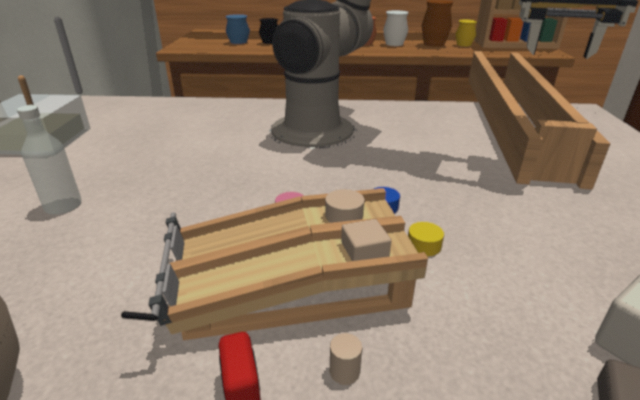

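View pics/side0.png

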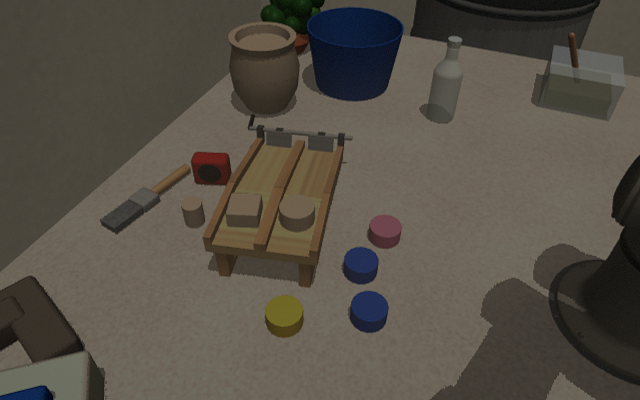

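The side view shows the pale round disc at (296,212) and the square block at (244,209) on the chute. Possible confusions are the yellow (284,315), blue (361,265) and (369,311) and pink (385,231) discs, and a small clay cylinder at (193,212). My choice is the disc at (296,212), which is at (345,207) in the scene view. I'll check it in a close crop.

Run:
```python
import cv2
a=cv2.imread("pics/side0.png")[115:295,190:390]
b=cv2.imread("pics/scene0.png")[180:340,150:450]
def up(a,k,x0,y0,n):
    c=cv2.resize(a,None,fx=k,fy=k,interpolation=cv2.INTER_CUBIC)
    for v in range(0,a.shape[1],20): cv2.putText(c,str(x0+v),(v*k,10),0,.35,(0,0,255),1);cv2.line(c,(v*k,12),(v*k,18),(0,0,255),1)
    for v in range(0,a.shape[0],20): cv2.putText(c,str(y0+v),(0,v*k+4),0,.35,(0,0,255),1);cv2.line(c,(24,v*k),(30,v*k),(0,0,255),1)
    cv2.imwrite(n,c)
up(cv2.convertScaleAbs(a,alpha=1.4),3,190,115,"pics/side1.png")
up(b,2,150,180,"pics/scene1.png")
```

```text
(no output)
```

View pics/side1.png

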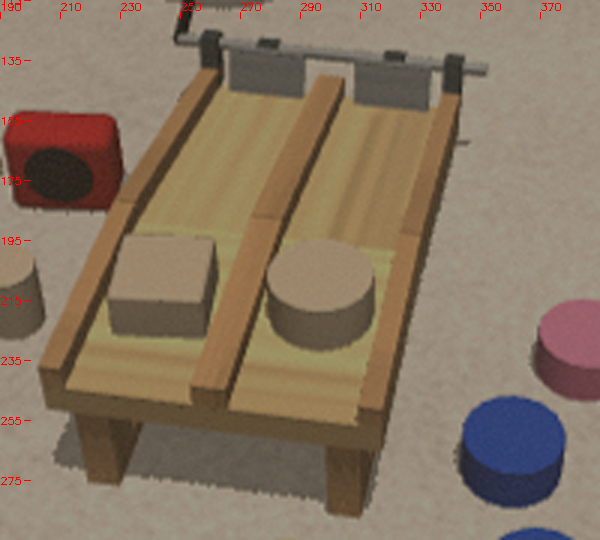

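View pics/scene1.png

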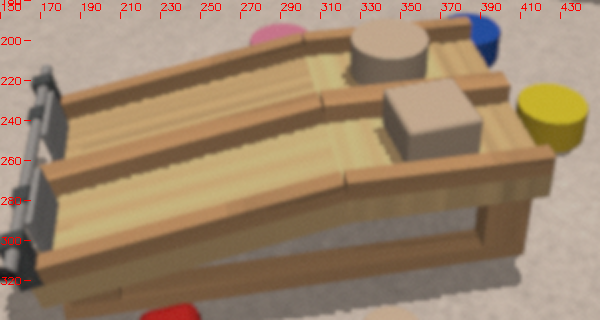

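The crop confirms it: a pale round disc in the right lane of the side view, with its top centre near (296.7,205.3). It is at (344.7,200) in the scene view. The block has the other lane. Next I'll fit the feeder pose.

```bash
cat > h.py <<'E'
import numpy as np
from plant import bot
from scipy.spatial.transform import Rotation as R
C={}
def cam(n):
    c=bot.get_calibration(n); return c, 200/np.tan(np.radians(c["vfov"])/2), R.from_euler('xyz',c["rotation"])
def proj(k,P):
    c,f,r=k; q=r.inv().apply(np.atleast_2d(P)-c["eye"]); return np.c_[c["cx"]+f*q[:,0]/q[:,2],c["cy"]+f*q[:,1]/q[:,2]]
def back(k,uv,z):
    c,f,r=k; d=r.apply([(uv[0]-c["cx"])/f,(uv[1]-c["cy"])/f,1]); return c["eye"]+d*(z-c["eye"][2])/d[2]
def f2w(p,P):
    return R.from_euler('z',p[2]).apply(np.atleast_2d(P))+[p[0],p[1],0]
E
python3 - <<'E'
from h import *
from scipy.optimize import least_squares
S,D=cam("scene"),cam("side")
sd=[((-9,160,80),266.7,250.7),((-75,160,80),309,256.3),((75,160,80),211.7,244.3),((9,160,80),253.7,249.3),((9,28.7,94),274.3,186),((-9,28.7,94),283.7,187.3),
((-17,-147,46),308,149.3),((-67,-147,46),333,151.3),((67,-147,46),266.3,145.7),((17,-147,46),291.3,147.3)]
sc=[((9,28.7,94),311.5,233.5),((9,160,94),404.5,229.5),((-9,160,94),401.5,216.5),((75,160,94),426.5,256.5)]
def res(p):
    return np.vstack([proj(k,f2w(p,[q[0] for q in L]))-[q[1:] for q in L] for k,L in((D,sd),(S,sc))])
s=least_squares(lambda p:res(p).ravel(),[500,0,0],loss='soft_l1',x_scale=[10,10,.05])
print(s.x,'\n',res(s.x).round(1).tolist())
a,b=back(D,(296.7,205.3),110),back(S,(344.7,200),110)
for q in(a,b): print(q, R.from_euler('z',-s.x[2]).apply(q-[s.x[0],s.x[1],0]))
E
```

```text
[5.78222748e+02 4.05797949e+00 2.29278870e-01] 
 [[-1.3, -0.0], [0.0, 0.1], [-0.8, -0.7], [-0.1, -0.1], [-1.0, -0.3], [0.2, -0.4], [-0.1, -0.5], [-0.1, 0.2], [0.2, -1.3], [-0.2, -0.3], [0.4, -1.2], [1.6, -7.5], [0.1, -1.7], [-1.4, -4.7]]
[517.34148709  78.29559623 110.        ] [-42.41565259  86.13166689 110.        ]
[522.99654203  77.33474692 110.        ] [-37.12696471  83.91070804 110.        ]
```

Run:
```python
from h import *
S,D=cam("scene"),cam("side")
for uv in((525,170),(590,182),(478,100),(600,330)): print('scene',uv,back(S,uv,0).round())
for uv in((30,290),(80,340),(100,360)): print('side',uv,back(D,uv,0).round())
b=back(S,(525,170),0)
for z in (50,100,150): print(z,proj(S,[b[0],b[1],z]).round())
for xy in ((135,507),(320,325),(503,141)): print(proj(S,[*xy,226]).round(), proj(S,[*xy,0]).round(),proj(D,[*xy,226]).round())
```

```text
scene (525, 170) [204. 473.   0.]
scene (590, 182) [251. 587.   0.]
scene (478, 100) [-262.  499.    0.]
scene (600, 330) [646. 406.   0.]
side (30, 290) [872. 312.   0.]
side (80, 340) [737. 353.   0.]
side (100, 360) [689. 367.   0.]
50 [[531. 149.]]
100 [[538. 126.]]
150 [[544. 103.]]
[[558.  55.]] [[529. 156.]] [[581. 684.]]
[[495.  80.]] [[470. 196.]] [[376. 334.]]
[[396. 118.]] [[382. 253.]] [[285. 173.]]
```

Request:
jog_arm(gripper=0, targets=[{"xyz":[-0.56,-0.32,0],"spin":0},{"xyz":[-0.56,-0.32,0],"spin":0},{"xyz":[-0.56,-0.32,0],"spin":0},{"xyz":[-0.56,-0.32,0],"spin":0},{"xyz":[-0.56,-0.32,0],"spin":0},{"xyz":[-0.56,-0.32,0],"spin":0},{"xyz":[-0.56,-0.32,0],"spin":0},{"xyz":[-0.56,-0.32,0],"spin":0},{"xyz":[-0.56,-0.32,0],"spin":0},{"xyz":[-0.56,-0.32,0],"spin":0}])

```text
time: 1.35
tool_pos: [503.1, 143.0, 226.4]
tcp_rot: [-3.142, -0.001, 2.881]
contact_force: [-0.1, 0.7, -0.3]
grip_width: 0.8
finger_force: 0.0
```

Request:
jog_arm(targets=[{"xyz":[0,0,0],"spin":1},{"xyz":[0,0,0],"spin":1},{"xyz":[0,0,0],"spin":1},{"xyz":[0,0,0],"spin":1},{"xyz":[0,0,0],"spin":1},{"xyz":[0,0,0],"spin":1},{"xyz":[0,0,0],"spin":1},{"xyz":[0,0,0],"spin":1},{"xyz":[0,0,0],"spin":1},{"xyz":[0,0,0],"spin":1}])

```text
time: 2.6
tool_pos: [501.9, 144.4, 226.3]
tcp_rot: [-3.141, -0.0, 1.878]
contact_force: [-0.0, -0.4, 0.2]
grip_width: 0.1
finger_force: 0.0
```

Request:
jog_arm(targets=[{"xyz":[-0.075,0,0],"spin":0.78},{"xyz":[0,0,0.3],"spin":0},{"xyz":[0,0,0.3],"spin":0},{"xyz":[0,0,0.3],"spin":0},{"xyz":[0,0,0.3],"spin":0},{"xyz":[0,0,0.2],"spin":0},{"xyz":[0,0,0.15],"spin":0},{"xyz":[0,0,0.12],"spin":0},{"xyz":[0,0,0],"spin":0},{"xyz":[0,0,0],"spin":0}])

```text
time: 3.85
tool_pos: [504.4, 138.8, 93.6]
tcp_rot: [3.141, 0.0, 1.803]
contact_force: [-0.3, -1.0, 0.5]
grip_width: 0.2
finger_force: 0.0
```

Run:
```python
from plant import bot
import cv2
cv2.imwrite("pics/c.png",cv2.resize(cv2.convertScaleAbs(bot.capture("side")[115:295,190:390],alpha=1.4),None,fx=3,fy=3))
```

```text
(no output)
```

View pics/c.png

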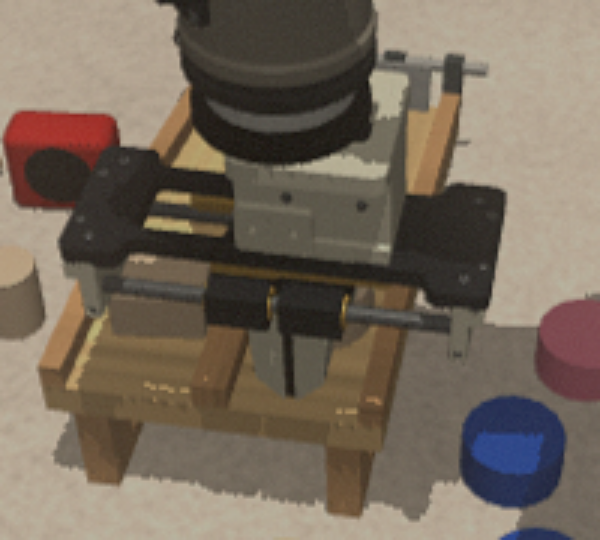

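The finger is inside the disc's lane at crop (290,370), clear of both walls and just behind the disc. I'll push along the flat.

Request:
jog_arm(targets=[{"xyz":[-0.1,0,0.03],"spin":0},{"xyz":[-0.13,0,0],"spin":0},{"xyz":[-0.13,0,0],"spin":0},{"xyz":[-0.13,0,0],"spin":0},{"xyz":[-0.13,0,0],"spin":0},{"xyz":[-0.13,0,0],"spin":0},{"xyz":[-0.13,0,0],"spin":0},{"xyz":[-0.13,0,0],"spin":0},{"xyz":[-0.13,0,0],"spin":0},{"xyz":[-0.13,0,0],"spin":0}])

```text
time: 5.15
tool_pos: [527.5, 39.0, 90.6]
tcp_rot: [-3.141, 0.0, 1.803]
contact_force: [-0.2, -0.1, -0.1]
grip_width: 0.6
finger_force: 0.2
```

Request:
jog_arm(targets=[{"xyz":[-0.07,0,0.005],"spin":0},{"xyz":[-0.12,0,0.0235],"spin":0},{"xyz":[-0.12,0,0.0235],"spin":0},{"xyz":[-0.12,0,0.0235],"spin":0},{"xyz":[-0.12,0,0.0235],"spin":0},{"xyz":[-0.12,0,0.0235],"spin":0},{"xyz":[-0.12,0,0.0235],"spin":0},{"xyz":[-0.12,0,0.0235],"spin":0},{"xyz":[-0.12,0,0.0235],"spin":0},{"xyz":[-0.12,0,0.0235],"spin":0}])

```text
time: 6.4
tool_pos: [548.7, -50.3, 73.2]
tcp_rot: [3.142, -0.0, 1.803]
contact_force: [-0.4, 0.6, 1.0]
grip_width: 0.8
finger_force: 0.5
```

Run:
```python
from plant import bot
import cv2
cv2.imwrite("pics/d.png",cv2.resize(bot.capture("scene")[180:340,150:450],None,fx=2.5,fy=2.5))
```

```text
(no output)
```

View pics/d.png

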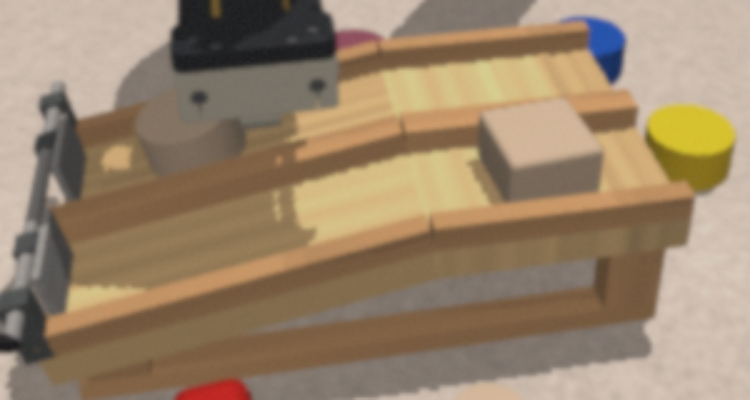

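The disc lies flat on the slope at crop (188,140), about 38 mm from home, and the block is undisturbed at (540,150). I'll go slower now.

Request:
jog_arm(targets=[{"xyz":[-0.065,0,0.0127],"spin":0},{"xyz":[-0.065,0,0.0127],"spin":0},{"xyz":[-0.065,0,0.0127],"spin":0},{"xyz":[-0.065,0,0.0127],"spin":0},{"xyz":[-0.065,0,0.0127],"spin":0},{"xyz":[-0.065,0,0.0127],"spin":0},{"xyz":[-0.02,0,0.004],"spin":0},{"xyz":[-0.02,0,0.004],"spin":0},{"xyz":[0,0,0],"spin":0},{"xyz":[0,0,0],"spin":0}])

```text
time: 7.7
tool_pos: [556.5, -83.2, 66.7]
tcp_rot: [3.141, 0.0, 1.803]
contact_force: [0.9, 0.1, -0.3]
grip_width: 0.6
finger_force: 0.0
```

Request:
jog_arm(targets=[{"xyz":[-0.01,0,0.002],"spin":0},{"xyz":[0,0,0],"spin":0},{"xyz":[-0.01,0,0.002],"spin":0},{"xyz":[0,0,0],"spin":0},{"xyz":[-0.01,0,0.002],"spin":0},{"xyz":[0,0,0],"spin":0},{"xyz":[0,0,0],"spin":0},{"xyz":[0,0,0],"spin":0},{"xyz":[0,0,0],"spin":0},{"xyz":[0,0,0],"spin":0}])

```text
time: 8.95
tool_pos: [557.0, -85.5, 66.1]
tcp_rot: [3.142, -0.0, 1.803]
contact_force: [-0.2, -0.3, 1.6]
grip_width: 0.3
finger_force: 0.2
```

Request:
jog_arm(targets=[{"xyz":[-0.01,0,0.002],"spin":0},{"xyz":[0,0,0],"spin":0},{"xyz":[-0.01,0,0.002],"spin":0},{"xyz":[0,0,0],"spin":0},{"xyz":[0,0,0],"spin":0},{"xyz":[0,0,0],"spin":0},{"xyz":[0,0,0],"spin":0},{"xyz":[0,0,0],"spin":0},{"xyz":[0,0,0],"spin":0},{"xyz":[0,0,0],"spin":0}])

```text
time: 10.2
tool_pos: [557.4, -87.1, 65.9]
tcp_rot: [3.142, -0.0, 1.803]
contact_force: [-1.1, 0.4, 0.2]
grip_width: 0.6
finger_force: 0.2
```

Request:
jog_arm(targets=[{"xyz":[-0.01,0,0.002],"spin":0},{"xyz":[0,0,0],"spin":0},{"xyz":[-0.01,0,0.002],"spin":0},{"xyz":[0,0,0],"spin":0},{"xyz":[0,0,0],"spin":0},{"xyz":[0,0,0],"spin":0},{"xyz":[0,0,0],"spin":0},{"xyz":[0,0,0],"spin":0},{"xyz":[0,0,0],"spin":0},{"xyz":[0,0,0],"spin":0}])

```text
time: 11.45
tool_pos: [557.5, -87.9, 65.6]
tcp_rot: [-3.141, -0.001, 1.803]
contact_force: [-0.7, 4.7, 3.4]
grip_width: 0.3
finger_force: 2.8
```

Run:
```python
from plant import bot
import cv2,numpy as np
print(np.mean([bot.get_obs()["contact_force"] for _ in range(5)],0))
a=bot.capture("scene")[190:290,150:290]; b=bot.capture("side")[115:215,240:380]
cv2.imwrite("pics/e.png",np.hstack([cv2.resize(i,None,fx=2.8,fy=4,interpolation=cv2.INTER_CUBIC) for i in(a,cv2.convertScaleAbs(b,alpha=1.5))]))
```

```text
[-0.66185536  4.74514011  3.38080147]
```

View pics/e.png

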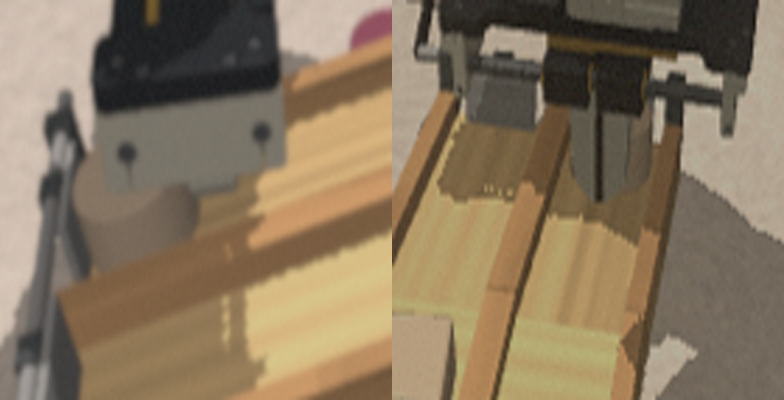

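The force rose to 4.7 N at the predicted home position (finger at feeder y about -85 mm), and the view shows the disc against the plate. I'll back off and lift.

Request:
jog_arm(targets=[{"xyz":[0.05,0,-0.01],"spin":0},{"xyz":[0.15,0,-0.03],"spin":0},{"xyz":[0.15,0,-0.04],"spin":0},{"xyz":[0,0,-0.3],"spin":0},{"xyz":[0,0,-0.5],"spin":0},{"xyz":[0,0,-0.5],"spin":0},{"xyz":[0,0,-0.5],"spin":0},{"xyz":[0.6,0,-0.3],"spin":0},{"xyz":[0.6,0,0],"spin":0},{"xyz":[0.6,0,0],"spin":0}])

```text
time: 12.8
tool_pos: [517.5, 80.6, 240.6]
tcp_rot: [3.14, 0.0, 1.803]
contact_force: [0.9, 1.1, -0.0]
grip_width: 0.6
finger_force: 0.0
```

Request:
jog_arm(targets=[{"xyz":[0.6,0,0],"spin":0},{"xyz":[0.6,0,0],"spin":0},{"xyz":[0.6,0,0],"spin":0},{"xyz":[0,0,0],"spin":0},{"xyz":[0,0,0],"spin":0},{"xyz":[0,0,0],"spin":0},{"xyz":[0,0,0],"spin":0},{"xyz":[0,0,0],"spin":0},{"xyz":[0,0,0],"spin":0},{"xyz":[0,0,0],"spin":0}])

```text
time: 14.05
tool_pos: [485.1, 218.8, 239.9]
tcp_rot: [3.142, -0.0, 1.803]
contact_force: [-0.3, 0.0, -0.2]
grip_width: 0.3
finger_force: 0.0
```

Run:
```python
from h import *
import cv2
a=bot.capture("scene")[180:290,150:290]; b=bot.capture("side")
cv2.imwrite("pics/f.png",np.hstack([cv2.resize(i,(392,440),interpolation=cv2.INTER_CUBIC) for i in(a,cv2.convertScaleAbs(b[115:225,240:380],alpha=1.5))]))
p=[578.2,4.06,.2293]
t=np.linspace(0,2*np.pi,9)[:-1]
o=np.array([-42,-119+-30*.1908,51+30*.9816])
P=[o+28*np.array([np.cos(q),np.sin(q)*.9816,np.sin(q)*.1908]) for q in t]
for n,x,y in(("scene",150,180),("side",240,115)): print(n,((proj(cam(n),f2w(p,P))-[x,y])*[2.8,4]).round().tolist())
```

```text
scene [[127.0, 252.0], [168.0, 222.0], [186.0, 182.0], [171.0, 156.0], [133.0, 158.0], [94.0, 185.0], [75.0, 224.0], [87.0, 252.0]]
side [[180.0, 103.0], [186.0, 122.0], [213.0, 134.0], [245.0, 131.0], [261.0, 116.0], [253.0, 97.0], [227.0, 86.0], [196.0, 88.0]]
```

View pics/f.png

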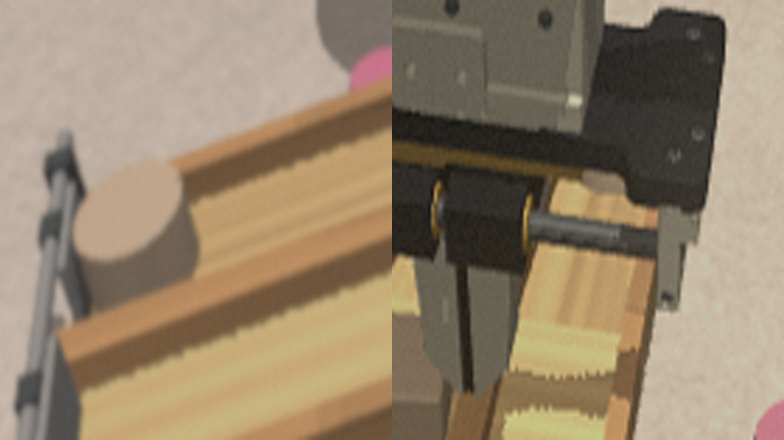

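In the scene view (left half) the disc's top rim spans x 75–184 and y 158–262, within a few pixels of the predicted home position. It sits flat against the plate and the arm is clear, so I'm handing in.

```bash
python3 -c "
from plant import bot
print(bot.close_job())"
```

```text
the job is handed in; nothing more can be done
None
```

The round disc was pushed down its lane and rests flat against the steel stop, the block was not touched and stays on the flat top, and the job was handed in at about 14 s.

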